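# Function-test the latching stop button on the bench

### The job

Test the bench's emergency stop button, the mushroom button with two wings on its rim: press it down until it latches and stays down, then push a wing round clockwise (seen from above) until the latch lets go and the button springs back up, and leave it out and clear. Use the fingers only to push; do not lift anything or drag the stop box out of its place. Do not press the flat button on the similar box, and leave the box and the small things around undisturbed.

Things in the scene. Friction and masses are not known exactly. Their poses are not given: they have to be found in the camera images.
- stop_box: Stop box, loose, 1.2 kg, 84 x 84 x 50 mm, yaw within 0.4, on the left, or on the right before an analyser (front at x 0.545, 0.22 m tall). Origin: centre of its underside, on the button's axis. Over its lid stands a domed black mushroom head, 50 mm diameter, with two wings along the box's -x and +x. Between lid and head only a collar (42 mm diameter, to z 59 mm) and a stem: beside the wings it is free.
- stop_top (a point): Centre of the top of the dome, on the twist axis (vertical), 99.5 mm above the worktop with the button out; goes down with the button.
- wing_near (a point): Point on the head's wing towards the robot, 38 mm from the twist axis, half-way up: 85 mm above the worktop with the button out, 78 mm when latched. Each wing is 12 mm wide, 16 mm tall (8 above and below this point) and ends 46 mm from the axis. Site x points to the twist axis, z up. Clockwise from above pushes this wing to its own +y (the robot's left).
- wing_far (a point): The same point on the opposite wing (+x side), 38 mm from the twist axis; clockwise pushes it towards -y.
- stop_plunger (a joint): How far the stop button is pressed in, m: 0 out, 0.010 at the bottom stop. A spring of 5.4 N (out) to 10 N (bottom) pushes it up; the latch adds up to 4 N half-way, then it snaps in. Pressed beyond about 0.008 with the head untwisted it latches, and then stays at about 0.007 when let go.
- stop_twist (a joint): Clockwise turn (from above) of the mushroom head, rad: 0 untwisted, stop at 1.05. A light spring (0.02 N m at 0, 0.11 N m at the stop) turns it back to 0 when let go. When latched, the latch lets go at about 0.6 rad and the button springs out.
- start_box: A similar loose box, same size and materials, with a flat round push button (32 mm diameter, 16 mm above the lid) in place of the mushroom head. Not to be pressed. Origin: centre of its underside.
- start_button (a joint): How far the flat button is pressed, m: 0 out, 0.005 in. Leave it out.
- bottle_mid (a point): White dropper bottle with pointed cap, 36 mm diameter, 97 mm tall, loose; point at its centre half-way up. Leave it.
- vial_mid (a point): Capped vial, 26 mm diameter, 78 mm tall, loose; point at its centre half-way up. Leave it.
- tally_mid (a point): Grey hand counter, 60 x 54 x 29 mm, loose; point at its centre half-way up. Leave it.

How it is judged:
By the outcome, as a careful person would: the job done as asked, in the order asked, and still so for the second after the job is handed in, with the robot touching nothing.
It also fails if it takes over 48 s, if anything falls off the work surface, if the arm or the gripper's body presses on something with over 40 N, if the wrist force passes 120 N, or if a joint passes its speed limit or range.

### The arm

A 6-joint arm with a two-finger parallel gripper is mounted at the origin on a cart in front of the work surface, level with it; the furniture and walls round the work are solid. World frame = base frame: x ahead of the robot, y to its left, z up, the work surface at z = 0. Lengths are in mm, angles in degrees, forces in N, time in s.
With the tool pointing down it reaches from about 300 to 950 mm from the base axis. Payload 3.1 kg.
Tool frame: the origin (TCP) lies on the centre line of the jaws, within the pads' length; the fingertips stand 22 mm ahead of it and the grasp point (between the pads) lies 3 mm ahead of it; z points along the fingers, x is the direction in which the jaws open and shut, and the axes are right-handed (so a half turn about z gives the same grasp; the last joint's range is limited). The gripper opens to 85 mm and grips with 20 to 120 N. Pads are 22 mm wide; open, the fingers measure 114 mm over their backs; the gripper's body (76 mm by 85 mm) begins 54 mm behind the grasp point. The pads swing forward as they close: fully open they stand 13 mm farther back than shut.
Start: joints at [-70.514, 17.653, 93.61, -0, 68.738, -3.994], TCP at [248.991, -573.268, 253.272] pointing down, gripper open.
Joint ranges: [-175.34, 175.34], [-45.06, 112.39], [2.9, 150.54], [-68.45, 248.45], [3.09, 151.38], [-168.51, 168.51]. Speed limits (degrees/s): [159.86, 159.86, 180, 180, 180, 180].

### API

Orientations are given as [roll, pitch, yaw] about the fixed x, y, z axes, in that order (R = Rz(yaw) Ry(pitch) Rx(roll)).
In Python, from bench import * gives the robot as it stands. The module is installed in compiled form; this text tells all that it offers. Calls block until the motion is done:
- movep(position, orientation): joint-space move of the TCP to a pose.
- line_to(position, feed=150, frame=None, until_force=None): straight line of the TCP; frame=None keeps the orientation; feed is the mean speed in mm/s. With until_force (N) it stops when the force on the tool has changed by that much, and returns True; else False.
- movej(angles): joint-space move.
- move_gripper(opening, grasp_force=None): opening from 0.0 (shut) to 1.0 (fully open); grasp_force is the grip in N (None keeps the last); returns when the fingers have stopped.
- wait(seconds).
- inverse_kinematics(position, orientation): joint angles nearest the present ones, or None.
- capture(name): name is "scene" or "top"; returns a dict with "image" (420x560x3 uint8, blue, green, red), "intrinsics" (3x3 intrinsics, pixels), "R" (3x3) and "t" (3): a world point X has camera coordinates R X + t. Camera axes: x right, y down, z forward; pixel columns grow to the right and rows downward; lengths in mm; the calibration is good to about 2 mm. A picture is of the moment at which its call begins. There is no depth.
A pose or a line that the arm cannot do raises IKError and nothing moves.
- job_done(): hands the job in, once; it reports no verdict.
Readings, each from a call of its own:
- current_time(): time.
- current_q(): joint angles.
- current_joint_vel(): joint speeds.
- current_joint_torque(): joint torques, N m.
- current_tool_pos(): TCP position.
- current_tool_rot(): TCP orientation.
- current_wrist_force(): force on the tool from outside, world axes, zero at the start.
- current_wrist_torque(): the same for the moment, N m.
- current_finger_gap(): opening from 0.0 (shut) to 1.0 (fully open).
Only numpy, scipy, OpenCV 4.12 (cv2) and the standard library are available. Lean on these libraries where they do the work, as an engineer would, in place of code of your own. Each camera call takes 0.05 s, during which the arm holds its last target.

## Working session

There is one attempt and no reset: what is moved stays moved. The work goes in short steps, each a Python script; the robot and the scene stay as the last script left them, time stands still between calls to the robot, and variables do not carry over. Pictures are saved under pics/ and viewed, and the job is handed in when it is done.

```bash
mkdir -p pics; python3 - <<'E'
from bench import *
import cv2,numpy as np
for n in("scene","top"):
    c=capture(n); cv2.imwrite(f"pics/{n}0.png",c["image"]); np.savez(n+"0.npz",**c)
    print(n,np.round(c["intrinsics"],1).tolist(),np.round(c["R"],3).tolist(),np.round(c["t"],1))
print(current_time(),current_tool_rot())
E
```

```text
scene [[442.4, 0.0, 277.7], [0.0, 442.4, 213.0], [0.0, 0.0, 1.0]] [[-0.683, -0.73, 0.011], [-0.536, 0.492, -0.686], [0.495, -0.475, -0.728]] [365.6 296.2 929.5]
top [[450.8, 0.0, 278.8], [0.0, 450.8, 205.2], [0.0, 0.0, 1.0]] [[0.015, -1.0, 0.002], [-0.993, -0.016, -0.114], [0.114, 0.0, -0.994]] [  60.8  490.8 1245.2]
0.1 [-1.79990665e+02  1.19634229e-01 -6.65218095e+01]
```

View pics/scene0.png

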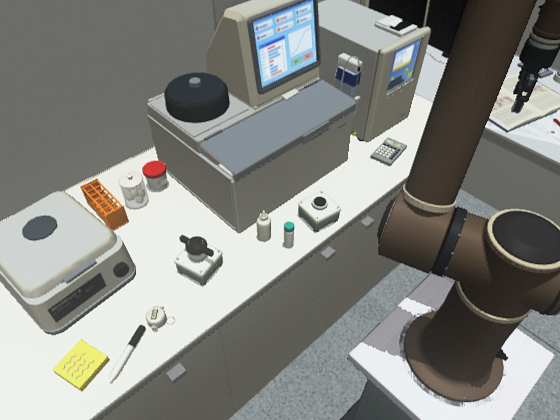

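View pics/top0.png

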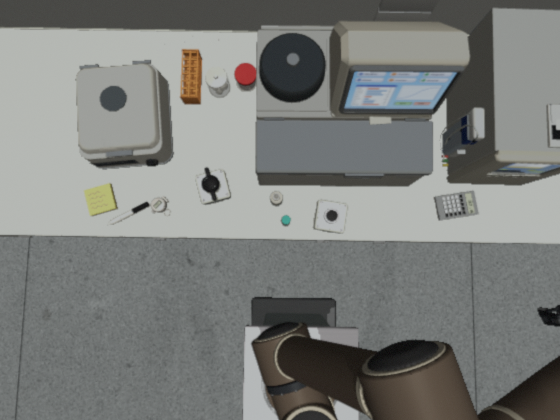

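The stop box (mushroom head with wings) is on the left: about (211,185) in top and (198,247) in scene. The flat-button box is at (331,215) in top. Next I'll measure it.

```bash
cat > h.py <<'E'
import numpy as np,cv2
def ray(c,u,v,z):
    R,t,K=c["R"],c["t"],c["intrinsics"]
    o=-R.T@t; d=R.T@np.linalg.inv(K)@np.array([u,v,1.]); return o+d*(z-o[2])/d[2]
def proj(c,X):
    p=c["intrinsics"]@(c["R"]@np.asarray(X,float)+c["t"]); return p[:2]/p[2]
def mask(c,u0,u1,v0,v1,th=75):
    g=c["image"].max(2); m=np.zeros_like(g); m[v0:v1,u0:u1]=(g[v0:v1,u0:u1]<th)*255
    n,l,s,ce=cv2.connectedComponentsWithStats(m); k=1+np.argmax(s[1:,4]); return (l==k).astype(np.uint8)
E
python3 - <<'E'
from h import *
T=dict(np.load("top0.npz"));S=dict(np.load("scene0.npz"))
for n,c,b in(("top",T,(190,235,160,212)),("scene",S,(165,235,225,290))):
    u0,u1,v0,v1=b
    cv2.imwrite(f"pics/{n}crop.png",cv2.resize(c["image"][v0:v1,u0:u1],None,fx=8,fy=8,interpolation=cv2.INTER_NEAREST))
m=mask(T,190,235,160,212)
ys,xs=np.nonzero(m); P=np.array([ray(T,x,y,88) for x,y in zip(xs,ys)])[:,:2]
print(len(xs),xs.min(),xs.max(),ys.min(),ys.max())
# disc centre via opening; wings axis via PCA / extremes
o=cv2.morphologyEx(m,cv2.MORPH_OPEN,cv2.getStructuringElement(cv2.MORPH_ELLIPSE,(13,13)))
yo,xo=np.nonzero(o); print("disc px",xo.mean(),yo.mean(),len(xo), ray(T,xo.mean(),yo.mean(),90))
print("mean",P.mean(0)); w,V=np.linalg.eigh(np.cov(P.T)); print("axis",np.degrees(np.arctan2(V[1,1],V[0,1])),w)
a=V[:,1]; pr=(P-P.mean(0))@a; print("extent",pr.min(),pr.max())
# lid/white box: 
g=T["image"][160:212,190:235].astype(int); 
ms=mask(S,165,235,225,290); ys,xs=np.nonzero(ms); print("scene",len(xs),xs.min(),xs.max(),ys.min(),ys.max(),xs.mean(),ys.mean(),ray(S,xs.mean(),ys.mean(),88))
E
```

```text
295 202 218 168 201
disc px 210.2863247863248 183.5042735042735 234 [538.76807115 254.26166817  90.        ]
mean [538.43277193 254.63276909]
axis -162.4662072090099 [107.72837439 370.18180348]
extent -45.74188174877231 48.93326121413556
scene 367 180 212 236 255 196.23433242506812 245.6566757493188 [535.23598545 255.67925054  88.        ]
```

View pics/topcrop.png

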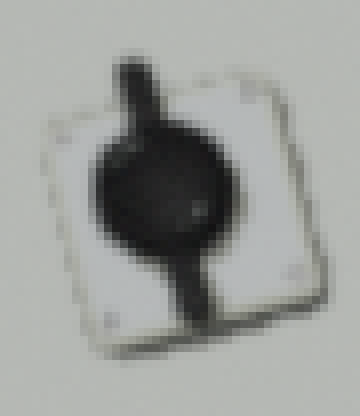

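View pics/scenecrop.png

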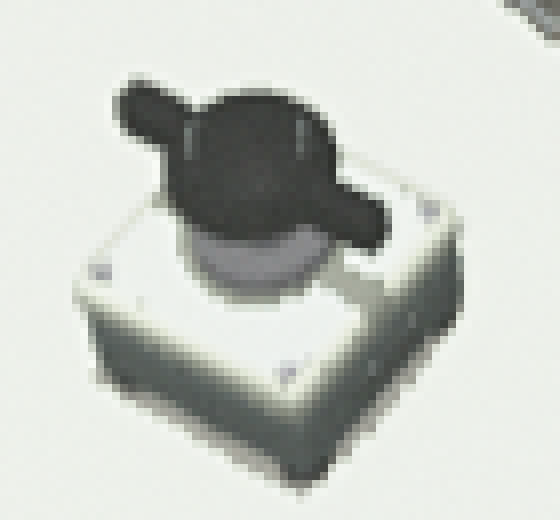

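```bash
python3 - <<'E'
from h import *
T=dict(np.load("top0.npz"));S=dict(np.load("scene0.npz"))
f=lambda p,o:(p[0]/8-.5+o[0],p[1]/8-.5+o[1])
def quad(c,pts,o):
    P=np.array([ray(c,*f(p,o),50) for p in pts])[:,:2]; print("centre",P.mean(0)); 
    for i in range(4): d=P[(i+1)%4]-P[i]; print(np.linalg.norm(d),(np.degrees(np.arctan2(d[1],d[0]))+45)%90-45)
quad(T,[(63,133),(248,90),(295,272),(112,320)],(190,160))
Q=[(100,270),None,(428,210),(288,370)]
P=[ray(S,*f(p,(165,225)),50)[:2] for p in (Q[0],Q[2],Q[3])]; print("scene diag centre",(P[0]+P[1])/2)
for i,j in((0,2),(2,1)): d=P[j]-P[i]; print(np.degrees(np.arctan2(d[1],d[0])))
a,b=[ray(T,*f(p,(190,160)),88)[:2] for p in((131,72),(199,318))]; print("wings top",(a+b)/2,np.degrees(np.arctan2(*(a-b)[::-1])))
a,b=[ray(S,*f(p,(165,225)),85)[:2] for p in((140,108),(368,220))]; print("wings scene",(a+b)/2,np.degrees(np.arctan2(*(a-b)[::-1])),np.linalg.norm(a-b))
E
```

```text
centre [541.25406706 255.70840891]
66.17374472595336 14.232205470738933
66.55794367297639 15.942882229710392
65.51533189747593 15.784016106692889
68.35463492400228 16.470270157917582
scene diag centre [539.58525851 254.14102233]
-163.95877828590199
-73.7132079964269
wings top [538.23285845 255.02383931] 17.081152713558183
wings scene [539.54697445 253.50173921] 16.87115281393108 81.28888744440437
```

Estimates agree: axis at about (539.5, 254.6), yaw about 16.3°. I'll go there with a retracted path that stays clear of the analyser.

```bash
cat >> h.py <<'E'
C=np.array([539.5,254.6]); YAW=16.3
E
python3 - <<'E'
from bench import *
from h import *
move_gripper(0.0)
p=np.array(current_tool_pos()); d=p[:2]/np.linalg.norm(p[:2])
line_to([*(d*390),270],feed=250)
q=list(current_q()); q[0]=25; q[5]=25-(YAW+90); movej(q)
print(current_tool_pos(),current_tool_rot())
movep([*C,170],[180,0,YAW+90])
print(current_tool_pos(),current_tool_rot(),current_time())
line_to([*C,130],feed=100)
print(current_wrist_force())
r=line_to([*C,108],feed=20,until_force=4); print(r,current_tool_pos(),current_wrist_force(),current_time())
c=capture("scene"); cv2.imwrite("pics/s1.png",cv2.resize(c["image"][180:300,130:290],None,fx=5,fy=5))
E
```

```text
[334.169826   203.17075577 270.39385216] [1.79903544e+02 3.00691435e-03 1.06221508e+02]
[539.07828982 254.06713391 170.12839144] [-1.79941123e+02 -5.73447222e-04  1.06255874e+02] 5.0083
[ 1.1396512  -0.60791366  0.46676459]
True [539.76377839 254.71878009 119.89237058] [ 0.08357804 -0.7503339   5.19416014] 6.1917
```

View pics/s1.png

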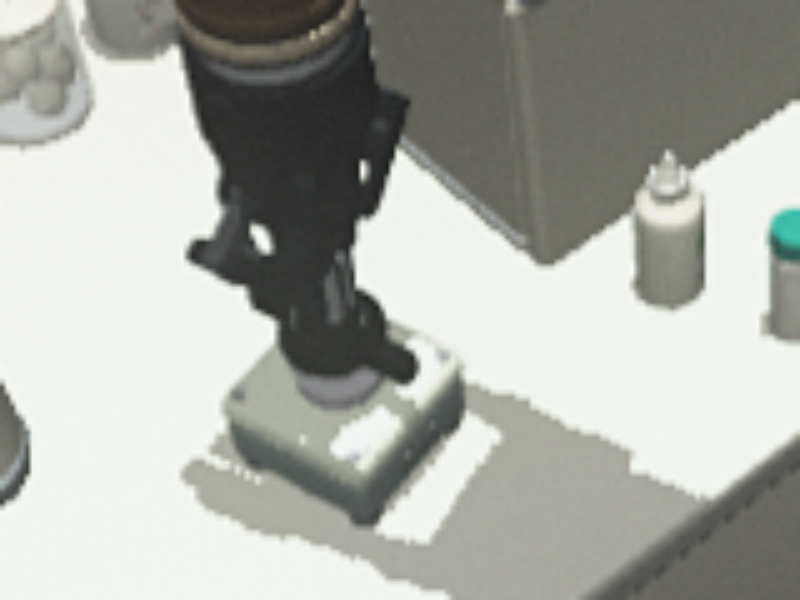

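Fingertips rest centred on the dome, with contact at TCP z 119.9. Now I'll press to the bottom stop.

```bash
python3 - <<'E'
from bench import *
from h import *
r=line_to([*C,106],feed=15,until_force=16); print(r,current_tool_pos(),current_wrist_force())
wait(.2); print(current_tool_pos(),current_wrist_force())
line_to([*C,150],feed=80)
off=np.array([390.,170.]) 
c=capture("scene"); cv2.imwrite("pics/s2.png",cv2.resize(c["image"][180:300,130:290],None,fx=5,fy=5)); print(current_time())
E
```

```text
True [540.37434239 254.81161286 111.69533576] [-2.51306771 -1.72004356  8.91760397]
[540.40566554 254.81133834 111.96567246] [-1.31098282 -1.23014904  7.5902375 ]
7.8583
```

View pics/s2.png

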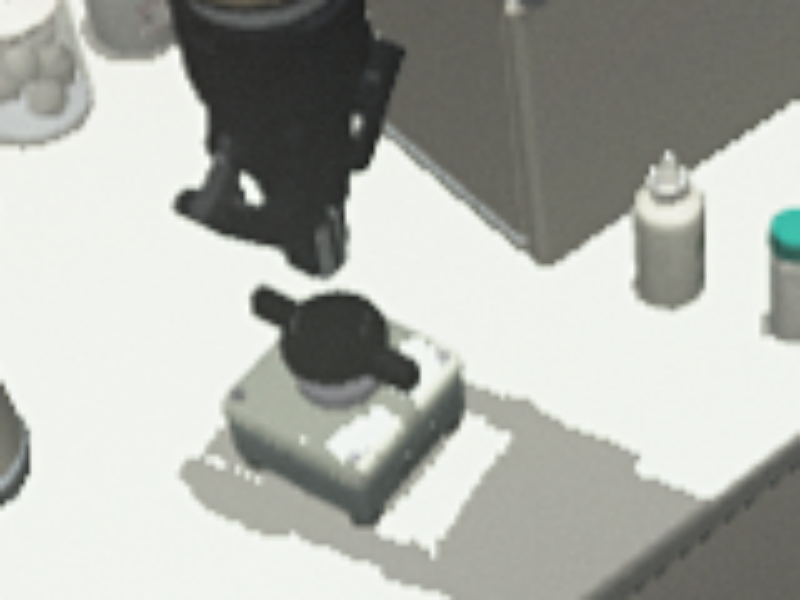

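```bash
python3 - <<'E'
from bench import *
from h import *
S=dict(np.load("scene0.npz")); c=capture("scene")
a=S["image"][236:262,178:216];b=c["image"]
# wing-near patch displacement by template match
t=S["image"][244:260,204:216]; r=cv2.matchTemplate(b[234:272,196:226],t,cv2.TM_CCOEFF_NORMED); print(cv2.minMaxLoc(r), "zero=(8,10)")
t=S["image"][262:286,190:224]; r=cv2.matchTemplate(b[254:294,182:232],t,cv2.TM_CCOEFF_NORMED); print("box",cv2.minMaxLoc(r),"zero=(8,8)")
print([proj(c,[*C,z]) for z in(99.5,92.5)])
E
```

```text
(-0.5626834034919739, 0.9070687890052795, (5, 22), (8, 12)) zero=(8,10)
box (-0.4386695921421051, 0.9322888851165771, (15, 16), (8, 8)) zero=(8,8)
[array([194.88586805, 241.12413391]), array([195.27057313, 243.08769313])]
```

The wing moved down 2 px, which matches 7 mm, so the button is latched; the box has not moved. Next I'll place the finger beside the near wing on its -y side and find contact.

```bash
cat >> h.py <<'E'
def fp(th,s,r=38.):
    w=np.radians(YAW+180)-th
    return C+r*np.array([np.cos(w),np.sin(w)])-s*np.array([np.sin(w),-np.cos(w)])
def fo(th): return [180,0,YAW+90-np.degrees(th)]
E
python3 - <<'E'
from bench import *
from h import *
line_to([*fp(0,34),150],feed=120)
line_to([*fp(0,34),93],feed=80)
wait(.2)
f0=current_wrist_force();print(f0,current_tool_pos())
c=capture("scene"); cv2.imwrite("pics/s3.png",cv2.resize(c["image"][180:300,130:290],None,fx=5,fy=5))
r=line_to([*fp(0,10),93],feed=15,until_force=1.5)
p=current_tool_pos(); print(r,p,current_wrist_force(),current_time())
w=np.radians(YAW+180); t=np.array([np.sin(w),-np.cos(w)]); print("s",-(p[:2]-C)@t)
c=capture("scene"); cv2.imwrite("pics/s4.png",cv2.resize(c["image"][180:300,130:290],None,fx=5,fy=5))
E
```

```text
[ 0.20656961 -0.68984547  0.16264827] [513.16927738 211.4840413   93.75561026]
True [507.51216878 226.98967217  92.57095558] [-0.05868768 -0.68503553 -0.19476269] 10.6583
s 17.522619451487078
```

View pics/s4.png

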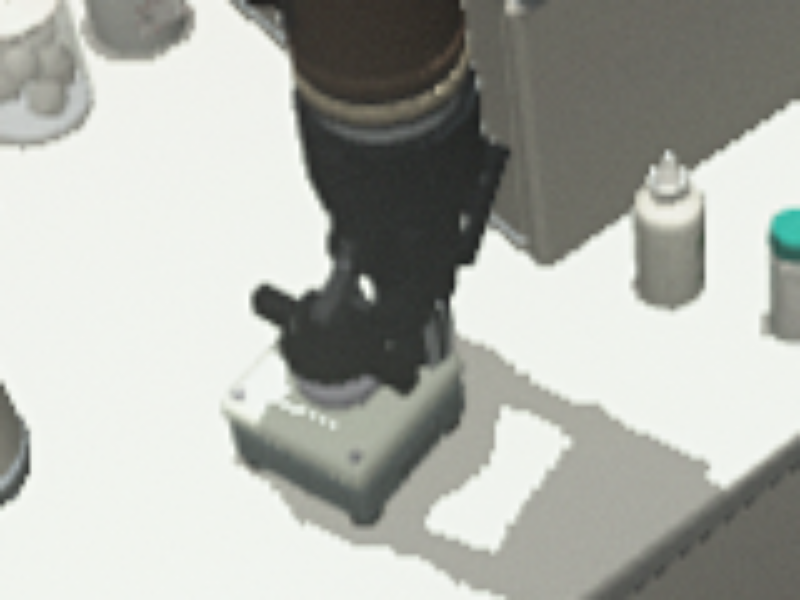

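The finger is right at the near wing (about (400,375) in the crop). The box is unmoved. Next is the twist arc.

```bash
python3 - <<'E'
from bench import *
from h import *
for th in np.arange(.12,.61,.12):
    line_to([*fp(th,17),93],feed=25,frame=fo(th))
    print(round(th,2),np.round(current_wrist_force(),1),np.round(current_tool_pos(),1),round(current_time(),1))
c=capture("scene"); cv2.imwrite("pics/s5.png",cv2.resize(c["image"][180:300,130:290],None,fx=5,fy=5))
E
```

```text
0.12 [-0.6 -0.4 -0.6] [504.2 231.3  92.5] 11.1
0.24 [-0.8 -1.5 -0.9] [502.  235.8  92.7] 11.4
0.36 [-1.5 -1.   0.5] [500.1 240.5  92.8] 11.8
0.48 [-1.6 -1.6  0. ] [498.7 245.4  92.9] 12.1
0.6 [-0.6 -1.2 -1.1] [498.1 250.   92.8] 12.5
```

View pics/s5.png

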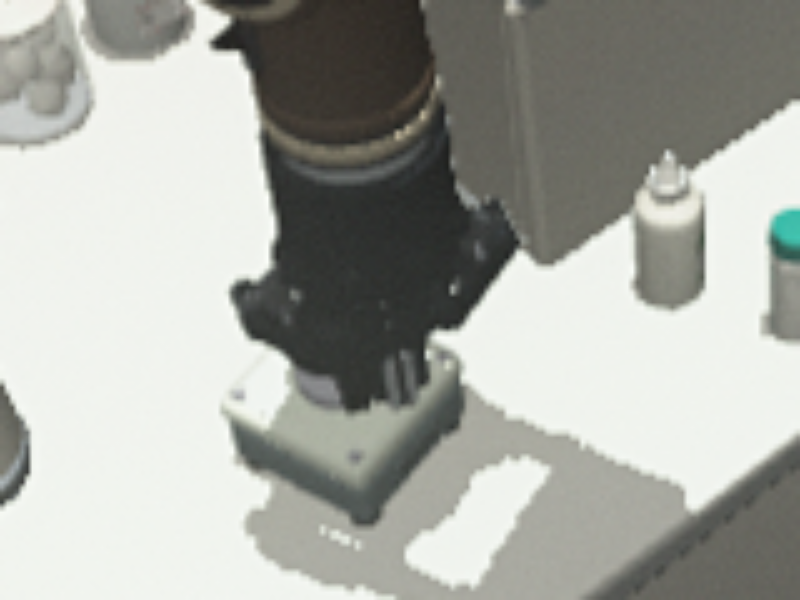

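The wing is turning with the finger and the box hasn't moved. I'll continue past the release point, then back off along the arc.

```bash
python3 - <<'E'
from bench import *
from h import *
for th in (.7,.78,.86):
    line_to([*fp(th,17),93],feed=25,frame=fo(th))
    print(round(th,2),np.round(current_wrist_force(),1),np.round(current_tool_pos(),1),round(current_time(),1))
wait(.2)
c=capture("scene"); cv2.imwrite("pics/s6.png",cv2.resize(c["image"][180:300,130:290],None,fx=5,fy=5))
for th in (.6,.3,0.):
    line_to([*fp(th,17),93],feed=40,frame=fo(th))
line_to([*fp(0,40),93],feed=80)
wait(.2)
c=capture("scene"); cv2.imwrite("pics/s7.png",cv2.resize(c["image"][180:300,130:290],None,fx=5,fy=5)); print(current_time())
E
```

```text
0.7 [-0.9 -2.3  0.3] [497.7 254.2  92.9] 12.8
0.78 [-2.1 -2.4 -0.7] [497.7 257.5  92.9] 13.1
0.86 [-2.2 -2.1  0.1] [498.1 260.8  92.9] 13.4
15.6833
```

View pics/s6.png

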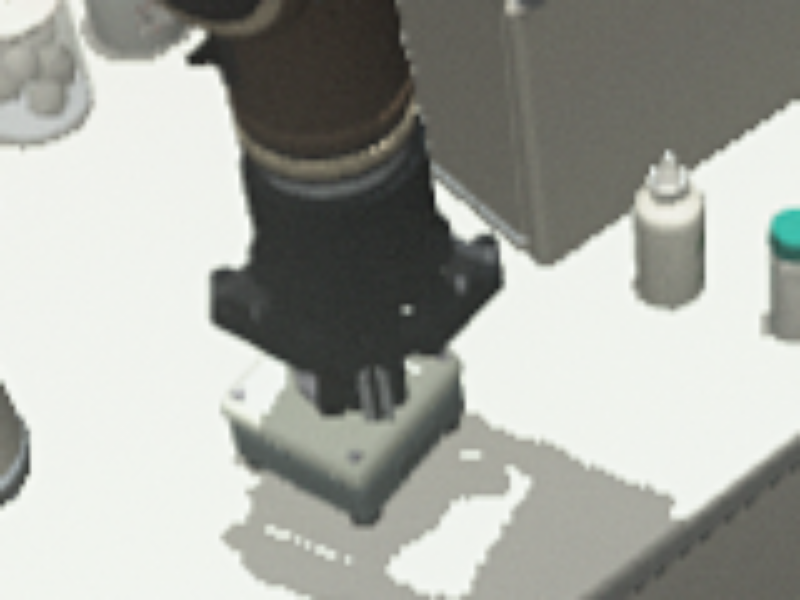

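View pics/s7.png

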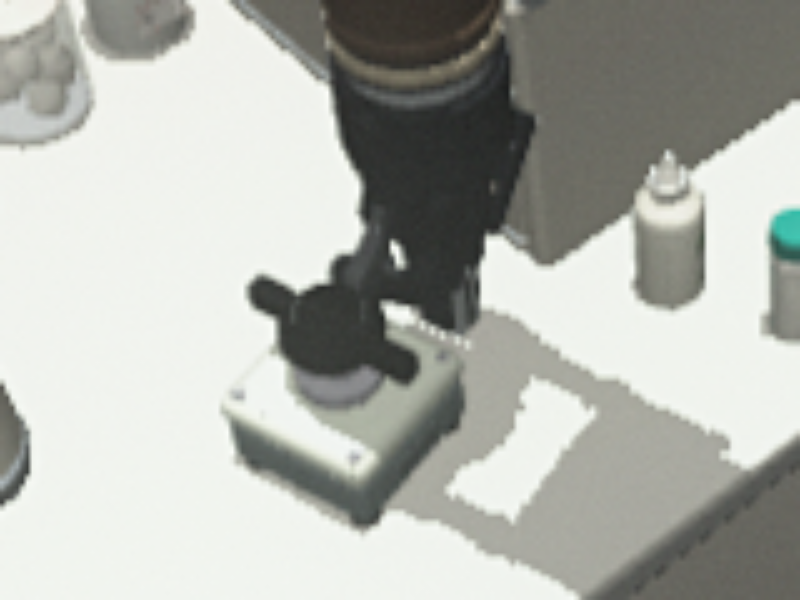

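The head has turned back and looks higher: the near wing is at y 366, against 375 when latched. I'll withdraw and measure.

```bash
python3 - <<'E'
from bench import *
from h import *
p=current_tool_pos(); line_to([p[0],p[1],230],feed=150); line_to([350,140,270],feed=200); wait(.3)
for n in("scene","top"):
    S=dict(np.load(n+"0.npz")); c=capture(n); b=c["image"]; cv2.imwrite(f"pics/{n}8.png",b)
    def m(lbl,v0,v1,u0,u1,k=6):
        r=cv2.matchTemplate(b[v0-k:v1+k,u0-k:u1+k],S["image"][v0:v1,u0:u1],cv2.TM_CCOEFF_NORMED)
        _,s,_,l=cv2.minMaxLoc(r); print(n,lbl,round(s,3),np.array(l)-k)
    if n=="scene": m("wingN",244,260,204,216);m("wingF",232,246,176,192);m("box",262,286,190,224);m("head",234,262,180,214)
    else: m("head",166,203,200,220);m("box",165,206,195,232)
    d=cv2.absdiff(b,S["image"]).max(2); cv2.imwrite(f"pics/{n}d.png",d)
print(current_time(),current_wrist_force())
a=cv2.imread("pics/scene8.png"); cv2.imwrite("pics/s9.png",np.hstack([cv2.resize(x[225:290,165:235],(400,371),interpolation=cv2.INTER_NEAREST) for x in(np.load("scene0.npz")["image"],a)]))
E
```

```text
scene wingN 0.994 [0 0]
scene wingF 1.0 [0 0]
scene box 0.998 [0 0]
scene head 0.998 [0 0]
top head 0.999 [0 0]
top box 0.999 [0 0]
18.2083 [-0.3887404  -0.76973375 -0.03367256]
```

View pics/s9.png

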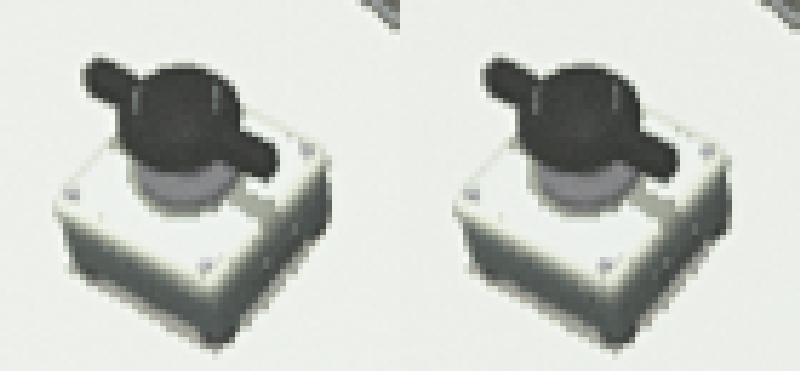

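View pics/scene8.png

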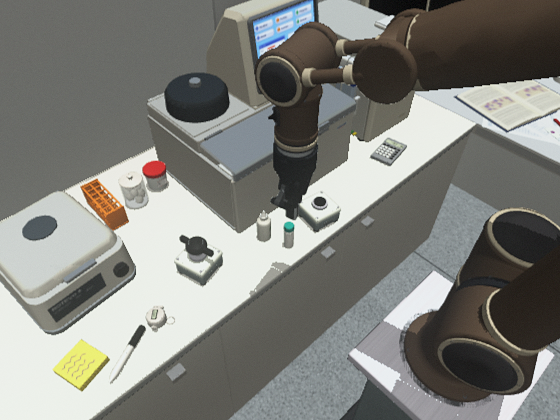

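Before and after match to the pixel: the head is out and untwisted, the box is unmoved, and the bottle at (264,227), vial at (289,235) and start box at (319,210) are in place.

```bash
python3 -c "
from bench import *
job_done(); print(current_time())"
```

```text
the job is handed in; nothing more can be done
the job is handed in; nothing more can be done
```

The emergency stop test is done and handed in. With the fingers shut I pressed the mushroom head about 8 mm until it latched. I then pushed the near wing clockwise, with the finger path reaching about 0.86 rad, until the latch let go. I followed the wing back to zero and withdrew.

- **Latch:** after I let go, the head stayed down. The near wing sat 2 px lower in the scene picture, which matches about 7 mm.
- **Release:** in the final pictures the head, wings and box matched the first pictures with no pixel shift in either camera, so the button is out and untwisted.
- **Surroundings:** the bottle, vial and start box look undisturbed in the final scene picture; I judged these, and the hand counter, by eye only. I never went near the flat button.
- **Limits:** the last clock reading before hand-in was 18.2 s. The highest wrist force I read was about 9 N, but the press stopped on a 16 N change that may have been a brief snap. The fingers were clear of everything when I handed it in.
- **Not seen directly:** the gripper hid the head as the button sprang up, so the release is inferred from the pictures taken afterwards.

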